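# Put the pile of printing material away in its stock trays

### The arm

A 6-joint arm with a two-finger parallel gripper is mounted at the origin on the work surface. World frame = base frame: x ahead of the robot, y to its left, z up, the work surface at z = 0. Lengths are in mm, angles in degrees, forces in N, time in s.
With the tool pointing down it reaches from about 350 to 850 mm from the base axis. Payload 8.1 kg.
Tool frame: the origin (TCP) lies midway between the tips of the shut fingers; the grasp point (between the pads) lies 19 mm behind it; z points along the fingers, y is the line along which they close (so a half turn about z gives the same grasp; the last joint's range is limited). The gripper opens to 85 mm and grips with 20 to 120 N. Pads are 22 mm wide; open, the fingers measure 114 mm over their backs; the gripper's body (76 mm by 85 mm) begins 54 mm behind the grasp point. The pads swing forward as they close: fully open they stand 13 mm farther back than shut.
Start: joints at [-72.101, 7.471, 85.268, -0, 87.261, -4.893], TCP at [232.455, -553.146, 231.292] pointing down, gripper open.
Joint ranges: [-169.43, 169.43], [-51.17, 129.36], [1.28, 143.12], [-76.62, 256.62], [0, 156.53], [-152.29, 152.29]. Speed limits (degrees/s): [136.94, 136.94, 159.86, 180, 180, 180].

### API

Orientations are given as a 3x3 rotation matrix whose columns are the frame's x, y, z axes.
In Python, from workcell import arm, imaging, workorder, finder gives the robot as it stands. The module is installed in compiled form; this text tells all that it offers.
- The arm moves only by the tool step_arm, never from a script. Its argument "motion" is one flat list of numbers, 4 for each row, row after row: the shift along the tool's x, y, z in m, then the turn about the tool's z in degrees. In form: [dx, dy, dz, spin, dx, dy, dz, spin, ...]. A call has 1 to 8 rows; each row shifts and turns the commanded pose from where the row before left it, along the tool's axes as they then stand; what a row does not reach is not made up. A row lasts 1/12 s, in which the tool goes at most 41.7 mm and 7.16 degrees, less where a joint would pass 70% of its speed; a pose out of reach is approached as far as the arm can. A call with a gripper value outside its range is refused whole. "gripper" is the opening, from -1 (shut) to 1 (fully open), set as the call begins (left out, the last holds). The fingers move at their own pace and stop on an object; "squeeze" is the grip in N (left out, the last holds). Time passes only in rows, so rows that do not move let the fingers close. It gives the time, the measured TCP pose, the force, the opening and the grip force at its end, in the units of the state.
- arm.sense(): the state, without advancing time (a new reading comes with each control period).
- imaging.capture(name): name is "scene" or "top" or "wrist"; returns the picture (400x640x3 uint8, red, green, blue); there is no depth.
- imaging.camera_model(name): a dict with "fx", "fy", "cx", "cy" (pixels), "rvec" (rotation vector, rad) and "tvec" (3), from world to camera coordinates, as OpenCV has them. Camera axes: x right, y down, z forward; pixel columns grow to the right and rows downward; lengths in mm; the calibration is good to about 2 mm. The wrist camera is an equidistant fisheye: a pixel r from the principal point sees the ray r / f radians off the axis. A picture is of the moment at which its call begins: read the wrist's pose just before it. camera_model takes no time and is no camera call; for the wrist camera it gives the pose at the moment of the call.
- workorder.sign_off(): hands the job in; it is judged then, once.
Trained networks look in the newest picture that a camera, given by its name, has taken for a name from the list of things; names that differ only in an ending like _2 or _b are one class to them, and where a whole thing is asked for, a point or a joint stands for the part that bears it (a point fixed in the world has none). Each returns a list of dicts, best first, with "score" (0 to 1); they miss things now and then, are a little off and sometimes report something else, mostly with a low value. They report only what shows in the picture. A call takes as long as a camera call. They do not tell look-alikes from the thing itself.
- finder.regions_of(thing, camera): "region" (400x640 bool, what is visible of it) and "position" ([column, row] in pixels, amid what is visible of it).
The state is a dict: "t": time; "qpos": joint angles; "qvel": joint speeds; "joint_torque": joint torques, N m; "position": TCP position; "eef_rot": TCP orientation; "contact_force": force on the tool from outside, world axes, zero at the start; "wrist_torque": the same for the moment, N m; "opening": finger opening in mm; "gripper_force": force on a finger pad.
Only numpy, scipy, OpenCV 4.12 (cv2) and the standard library are available. Lean on these libraries where they do the work, as an engineer would, in place of code of your own. Each camera call takes 0.05 s, during which the arm holds its last target. There are 200 camera calls.

### The job

Take apart the pile standing on the imposing stone and put it away: each of the two pointing-hand blocks into the tray that already holds a block of its own hand, and each piece of wooden furniture into the tray of its own length. Lay each one in the free part of its tray, face up, flat on the tray floor and square along the tray, setting it down rather than dropping it. Keep the type face up all the way and leave the spray can standing where it is.

Things in the scene. Friction and masses are not known exactly. Their poses are not given: they have to be found in the camera images.
- fist_right: Pointing-hand block: pale wood, 59 (x) x 34 (y) x 23.3 mm high, 33 g, black raised hand on top. Origin: centre of underside, z up, +x where the index finger points. RIGHT-pointing: seen with thumb and index (its +y side) uppermost it points right. Lies on the short furniture (underside 33 mm above the table), end to end with the other block, 7 mm apart, either one first, along the pile.
- fist_left: Pointing-hand block: pale wood, 59 (x) x 34 (y) x 23.3 mm high, 33 g, black raised hand on top. Origin: centre of underside, z up, +x where the index finger points. LEFT-pointing, the mirror image: seen with thumb and index (its -y side) uppermost it points left. Lies on the short furniture (underside 33 mm above the table), end to end with the other block, along the pile.
- furniture_short: Shorter hardwood bar (printer's furniture), 148 (x) x 42 (y) x 16.5 mm high, 72 g. Origin: centre of underside, z up, x along it. Dark wood. Middle of the pile: on the long furniture, underside 16.5 mm above the table, under the two blocks; centred on the long one within 4 mm and along it within 2 degrees.
- furniture_long: Longer hardwood bar (printer's furniture), 190 (x) x 42 (y) x 16.5 mm high, 92 g. Origin: centre of underside, z up, x along it. Mid-brown wood. Bottom of the pile, flat on the table. A loose steel quoin (34 x 23 x 16 mm) lies on the table about 35 mm clear of each end of it.
- tray_fist_right: Plywood tray for right-pointing blocks, inside 154 x 94 mm. Fixed. Floor 4 mm thick, walls 5 mm thick and 22 mm high. Origin: centre of underside, x along its length (brass card holder outside the -x end), z up. A right-pointing block is fixed in its -x half, centred 45 mm to -x of the origin; the middle of the free place is 31 mm to +x of the origin.
- tray_fist_left: Plywood tray for left-pointing blocks, inside 154 x 94 mm. Fixed. Floor 4 mm thick, walls 5 mm thick and 22 mm high. Origin: centre of underside, x along its length (brass card holder outside the -x end), z up. A left-pointing block is fixed in its -x half, centred 45 mm to -x of the origin; the middle of the free place is 31 mm to +x of the origin.
- tray_short: Plywood tray for the shorter furniture, inside 168 x 112 mm. Fixed. Floor 4 mm thick, walls 5 mm thick and 22 mm high. Origin: centre of underside, x along its length (brass card holder outside the -x end), z up. Two narrow strips 148 mm long, 16.5 mm high, are fixed along its +y wall; the free lane beside them is 96 mm wide, its middle 8 mm to -y of the origin.
- tray_long: Plywood tray for the longer furniture, inside 210 x 112 mm. Fixed. Floor 4 mm thick, walls 5 mm thick and 22 mm high. Origin: centre of underside, x along its length (brass card holder outside the -x end), z up. Two narrow strips 190 mm long, 16.5 mm high, are fixed along its +y wall; the free lane beside them is 96 mm wide, its middle 8 mm to -y of the origin.
- can: Bystander: white spray can with a blue band and white cap, 62 mm across, about 190 mm tall, standing at the back of the table. Origin: centre of its foot.
Not all that is in view belongs to the job. Leave any purple look-alike of the tray_fist_left alone.

How it is judged (in metres and radians):
At the end, for the whole second after the job is handed in: Each block and each piece of furniture lies inside its own tray, flat on the tray floor (underside within 3.5 mm of it, tilted less than 5 degrees, right side up), its length along the tray within 12 degrees either way round, released and at rest (x of fist_right in the frame of tray_fist_right between -0.077 and 0.077 m and y of fist_right in the frame of tray_fist_right between -0.047 and 0.047 m and z of fist_right in the frame of tray_fist_right between 0.0015 and 0.0075 m and angle between each of fist_right, fist_left, furniture_long, furniture_short's own z axis and vertical below 0.09 rad and angle between the x axis of fist_right and the x axis of tray_fist_right, either way round below 0.21 rad and linear speed of each of fist_right, fist_left, furniture_long, furniture_short below 0.02 m/s and x of fist_left in the frame of tray_fist_left between -0.077 and 0.077 m and y of fist_left in the frame of tray_fist_left between -0.047 and 0.047 m and z of fist_left in the frame of tray_fist_left between 0.0015 and 0.0075 m and angle between the x axis of fist_left and the x axis of tray_fist_left, either way round below 0.21 rad and x of furniture_long in the frame of tray_long between -0.105 and 0.105 m and y of furniture_long in the frame of tray_long between -0.056 and 0.056 m and z of furniture_long in the frame of tray_long between 0.0015 and 0.0075 m and angle between the x axis of furniture_long and the x axis of tray_long, either way round below 0.21 rad and x of furniture_short in the frame of tray_short between -0.084 and 0.084 m and y of furniture_short in the frame of tray_short between -0.056 and 0.056 m and z of furniture_short in the frame of tray_short between 0.0015 and 0.0075 m and angle between the x axis of furniture_short and the x axis of tray_short, either way round below 0.21 rad); the robot touches nothing.
It fails at once if a block or a piece of furniture is dropped or knocked down: it moves faster than 0.6 m/s (a free fall of about 18 mm) while no finger touches it ((linear speed of fist_right above 0.6 m/s and contact force between fist_right and the fingers below 0.001 N) or (linear speed of fist_left above 0.6 m/s and contact force between fist_left and the fingers below 0.001 N) or (linear speed of furniture_long above 0.6 m/s and contact force between furniture_long and the fingers below 0.001 N) or (linear speed of furniture_short above 0.6 m/s and contact force between furniture_short and the fingers below 0.001 N)).
It fails at once if a pointing-hand block is tipped more than 45 degrees from face up (angle between any of fist_right, fist_left's own z axis and vertical above 0.785 rad).
It fails at once if the spray can is knocked over or shifted by more than 40 mm (distance of can from where it was at the start of the episode above 0.04 m or angle between can's own z axis and vertical above 0.5 rad).
It also fails if it takes over 99 s, if anything falls off the work surface, if the arm or the gripper's body presses on something with over 40 N, if the wrist force passes 120 N, or if a joint passes its speed limit or range.

## Working session

There is one attempt and no reset: what is moved stays moved. The work goes in short steps, Python scripts to look and compute and a tool call to move; the robot and the scene stay as the last step left them, time stands still between calls to the robot, and variables do not carry over. Pictures are saved under pics/ and viewed, at most 14 in all, crops included, and the job is handed in when it is done.

Besides the shell and the picture viewer there is one more tool, called after "Call:" as a command line: name --argument value ..., lists and objects as JSON in quotes. step_arm: Moves the arm, as the interface text tells. Its arguments: {"type":"object","properties":{"motion":{"type":"array","items":{"type":"number"}},"gripper":{"type":"number"},"squeeze":{"type":"number"}},"required":["motion"]}

```bash
mkdir -p pics; ls; python3 - <<'E'
from workcell import arm, imaging, finder
import cv2,numpy as np
s=arm.sense();print(s['t'],s['position'],np.round(s['eef_rot'],3).tolist(),s['opening'])
for n in ['scene','top']:
    im=imaging.capture(n);cv2.imwrite(f'pics/{n}0.png',im[:,:,::-1]);np.save(f'pics/{n}0.npy',im)
    m=imaging.camera_model(n);print(n,m)
    for th in ['fist_right','fist_left','furniture_short','furniture_long','tray_fist_right','tray_fist_left','tray_short','tray_long','can']:
        r=finder.regions_of(th,n)
        print(th,[(round(x['score'],2),np.round(x['position']).tolist(),int(x['region'].sum())) for x in r][:4])
        np.save(f'pics/{n}_{th}.npy',np.array([x['region'] for x in r]))
print(arm.sense()['t'])
E
```

```text
pics
0.0 [ 232.26837429 -552.61720827  230.21663798] [[0.922, 0.387, -0.001], [0.387, -0.922, 0.002], [0.0, -0.002, -1.0]] 84.83479795080454
scene {'fx': 371.01603863916023, 'fy': 371.01603863916023, 'cx': 316.14724616991793, 'cy': 202.70240699005592, 'rvec': array([ 2.03192904,  1.24795877, -0.54341932]), 'tvec': array([-221.13508898, -259.06808995, 1424.83747096])}
fist_right [(0.86, [187.0, 241.0], 287)]
fist_left [(0.7, [185.0, 223.0], 206), (0.3, [407.0, 169.0], 1163)]
furniture_short [(0.46, [197.0, 252.0], 264)]
furniture_long [(0.7, [192.0, 266.0], 165)]
tray_fist_right [(0.64, [328.0, 231.0], 1837)]
tray_fist_left [(0.62, [408.0, 167.0], 1181), (0.6, [370.0, 139.0], 920)]
tray_short [(0.97, [376.0, 201.0], 1970)]
tray_long [(0.8, [258.0, 251.0], 3145)]
can [(0.78, [332.0, 293.0], 1903)]
top {'fx': 507.8522214364854, 'fy': 507.8522214364854, 'cx': 324.9606065942814, 'cy': 204.92163587854023, 'rvec': array([ 2.13606153, -2.18077318,  0.1505801 ]), 'tvec': array([  14.17042719,  510.98536784, 1259.79891498])}
fist_right [(0.64, [473.0, 219.0], 369)]
fist_left [(0.9, [469.0, 243.0], 380)]
furniture_short [(0.82, [461.0, 235.0], 260)]
furniture_long [(0.81, [460.0, 228.0], 416)]
tray_fist_right [(0.72, [324.0, 179.0], 2575)]
tray_fist_left [(0.87, [179.0, 240.0], 2788), (0.79, [184.0, 328.0], 2912)]
tray_short [(0.64, [252.0, 204.0], 3282)]
tray_long [(0.71, [404.0, 193.0], 4097)]
can [(0.84, [374.0, 84.0], 1149)]
1.0
```

```bash
python3 - <<'E'
import cv2
a=cv2.imread('pics/top0.png');cv2.imwrite('pics/top_c.png',cv2.resize(a[50:370,100:520],(788,600),interpolation=cv2.INTER_CUBIC))
b=cv2.imread('pics/scene0.png');cv2.imwrite('pics/scene_c.png',cv2.resize(b[100:340,140:460],(800,600),interpolation=cv2.INTER_CUBIC))
E
```

```text
(no output)
```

View pics/top_c.png

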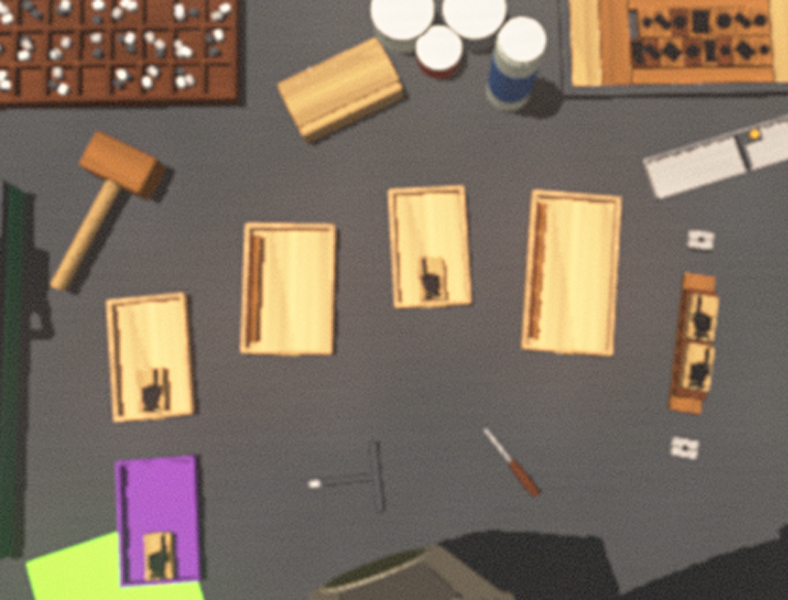

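View pics/scene_c.png

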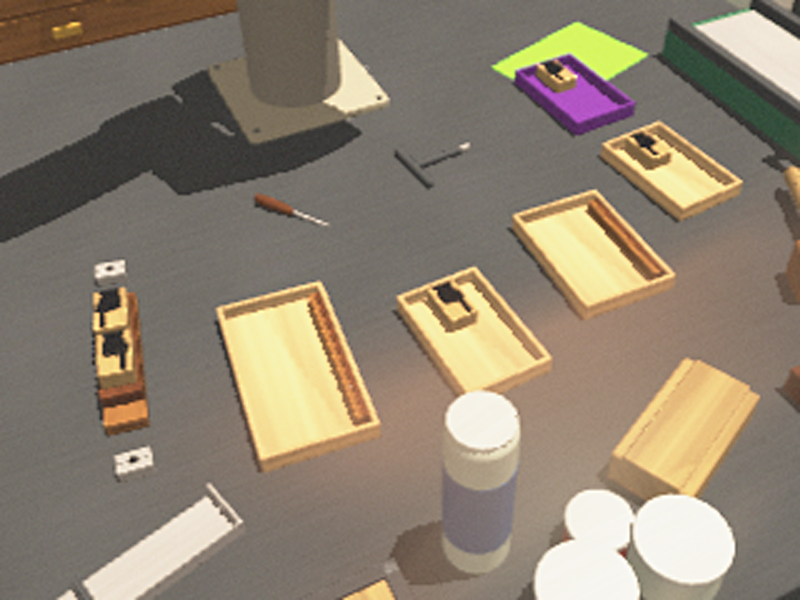

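The top view shows the pile on the right (column about 470, row 230), with two quoins clear of its ends. The trays sit at top pixels:
- **Left, plywood:** (179,240)
- **Short:** (252,204)
- **Right:** (324,179)
- **Long:** (404,193)

There are two candidates for tray_fist_left, (179,240) plywood and (184,328) purple. The plywood one fits, since the purple one is the look-alike to leave alone. Next I'll measure.

```bash
cat > h.py <<'E'
import numpy as np,cv2
from scipy.optimize import least_squares
from workcell import arm, imaging, finder
def KRt(m):
    R=cv2.Rodrigues(np.array(m['rvec'],float))[0];return R,np.array(m['tvec'],float)
def rays(m,px,fish=False):
    px=np.atleast_2d(np.array(px,float));R,t=KRt(m)
    x=(px[:,0]-m['cx'])/m['fx'];y=(px[:,1]-m['cy'])/m['fy']
    if fish:
        r=np.hypot(x,y)+1e-12;d=np.c_[x/r*np.sin(r),y/r*np.sin(r),np.cos(r)]
    else: d=np.c_[x,y,np.ones_like(x)]
    return -R.T@t,d@R
def onz(m,px,z,fish=False):
    c,d=rays(m,px,fish);return c+d*((z-c[2])/d[:,2])[:,None]
def tri(lst):
    A=np.zeros((3,3));b=np.zeros(3)
    for c,d in lst:
        d=d/np.linalg.norm(d);P=np.eye(3)-np.outer(d,d);A+=P;b+=P@c
    return np.linalg.solve(A,b)
def proj(m,P,fish=False):
    R,t=KRt(m);p=np.atleast_2d(P)@R.T+t
    if fish:
        r=np.hypot(p[:,0],p[:,1])+1e-9;th=np.arctan2(r,p[:,2]);k=th/r
        return np.c_[m['cx']+m['fx']*p[:,0]*k,m['cy']+m['fy']*p[:,1]*k]
    return np.c_[m['cx']+m['fx']*p[:,0]/p[:,2],m['cy']+m['fy']*p[:,1]/p[:,2]]
def rect_at(m,reg,z,fish=False):
    """region outline on plane z -> centre, long, short, heading of long axis (deg)"""
    n,l,st,_=cv2.connectedComponentsWithStats(reg.astype(np.uint8))
    reg=(l==1+np.argmax(st[1:,4])).astype(np.uint8)
    c=max(cv2.findContours(reg,cv2.RETR_EXTERNAL,cv2.CHAIN_APPROX_NONE)[0],key=len)[:,0]
    w=onz(m,c,z,fish)[:,:2].astype(np.float32)
    (cx,cy),(a,b),th=cv2.minAreaRect(w)
    if b>a: a,b,th=b,a,th+90
    th=(th+90)%180-90
    return np.round([cx,cy,a,b,th],1)
def tool_delta(s,P):
    return np.array(s['eef_rot']).T@(np.array(P)-s['position'])
E
python3 - <<'E'
from h import *
m={n:imaging.camera_model(n) for n in ['scene','top']}
for th,z in [('fist_right',56),('fist_left',56),('furniture_short',33),('furniture_long',16.5),('tray_fist_right',22),('tray_fist_left',22),('tray_short',22),('tray_long',22),('can',0)]:
    for n in m:
        print(th,n,[rect_at(m[n],r,z).tolist() for r in np.load(f'pics/{n}_{th}.npy')])
w=imaging.camera_model('wrist');R,t=KRt(w);print('wrist cam',-R.T@t,R.tolist(),w['fx'],w['cx'],w['cy'])
for th,a,b in [('R',(187,241),(473,219)),('L',(185,223),(469,243))]:
    print(tri([(lambda q:(q[0],q[1][0]))(rays(m['scene'],a)),(lambda q:(q[0],q[1][0]))(rays(m['top'],b))]))
E
```

```text
fist_right scene [[477.0, -368.5, 72.7, 35.3, -11.7]]
fist_right top [[465.5, -365.1, 60.4, 40.0, -3.5]]
fist_left scene [[407.0, -354.9, 64.1, 33.5, -11.7], [475.3, 333.6, 173.4, 120.1, 6.4]]
fist_left top [[400.4, -354.7, 60.2, 39.2, -10.6]]
furniture_short scene [[445.9, -359.9, 153.3, 42.5, -13.7]]
furniture_short top [[403.2, -354.4, 87.5, 43.0, -3.4]]
furniture_long scene [[523.1, -376.9, 42.0, 33.9, 77.9]]
furniture_long top [[437.4, -360.6, 192.3, 47.9, -9.6]]
tray_fist_right scene [[583.1, -9.1, 176.5, 112.1, 1.9]]
tray_fist_right top [[576.5, -5.6, 169.6, 104.0, 2.2]]
tray_fist_left scene [[440.3, 369.2, 181.2, 126.1, 5.1], [223.9, 353.7, 195.4, 126.5, 2.7]]
tray_fist_left top [[430.1, 375.9, 167.6, 111.1, 4.7], [213.6, 360.6, 164.7, 109.5, 2.7]]
tray_short scene [[529.2, 183.6, 198.0, 139.4, -1.7]]
tray_short top [[521.1, 188.1, 179.7, 123.5, -2.3]]
tray_long scene [[542.7, -201.8, 236.6, 124.4, -6.1]]
tray_long top [[535.6, -199.3, 222.8, 127.7, -5.8]]
can scene [[736.6, -82.5, 208.4, 75.0, -30.4]]
can top [[845.5, -135.1, 143.0, 71.0, -17.8]]
wrist cam [ 299.23234902 -526.0136615   373.78488761] [[0.3866313539273726, -0.9222338929050115, -0.0009181163081528332], [-0.8833197775938367, -0.3706030243112547, 0.2870532509534193], [-0.26507049377828196, -0.11017279677225146, -0.9579141862293918]] 309.70691628693146 319.32447417863267 200.19683560037961
[ 466.03315758 -366.08767625   50.04131903]
[ 405.26786112 -353.76929962   55.30368915]
```

Call:
step_arm --motion '[0, 0, 0, 6.86, 0, 0, 0, 6.86, 0, 0, 0, 6.86, 0, 0, 0, 6.86, 0, 0, 0, 6.86, 0.018, -0.025, 0, 0, 0.018, -0.025, 0, 0, 0.018, -0.025, 0, 0]' --gripper 1

```text
t: 1.67
position: [300.6, -489.9, 231.2]
eef_rot: [[0.98, -0.201, 0.0], [-0.201, -0.98, 0.0], [0.0, -0.0, -1.0]]
contact_force: [1.0, 0.6, -0.4]
opening: 85.4
gripper_force: 0.0
```

Call:
step_arm --motion '[0.018, -0.025, 0, 0, 0.018, -0.025, 0, 0, 0.018, -0.025, 0, 0, 0.018, -0.025, 0, 0, 0.018, -0.025, 0, 0, 0.018, -0.025, 0, 0, 0, 0, 0, 0, 0, 0, 0, 0]'

```text
t: 2.33
position: [437.1, -363.8, 231.3]
eef_rot: [[0.981, -0.196, 0.0], [-0.196, -0.981, -0.0], [0.0, 0.0, -1.0]]
contact_force: [0.0, -0.1, 0.3]
opening: 85.2
gripper_force: 0.0
```

```bash
cat > look.py <<'E'
import sys
from h import *
tag=sys.argv[1];things=sys.argv[2:]
s=arm.sense();m=imaging.camera_model('wrist');im=imaging.capture('wrist')
cv2.imwrite(f'pics/{tag}.png',im[:,:,::-1])
out={'m':m,'s':s,'im':im}
H={'fist':56.3,'furniture_short':33,'furniture_long':16.5,'tray':22}
print('t',s['t'],'tcp',np.round(s['position'],1),'head',round(np.degrees(np.arctan2(s['eef_rot'][1][0],s['eef_rot'][0][0])),2))
for th in things:
    r=finder.regions_of(th,'wrist');out[th]=r
    z=[v for k,v in H.items() if th.startswith(k)][0]
    for q in r[:3]: print(th,round(q['score'],2),np.round(q['position']).tolist(),rect_at(m,q['region'],z,True).tolist())
np.save(f'pics/{tag}.npy',out,allow_pickle=True)
E
python3 look.py w1 fist_right fist_left furniture_short furniture_long
python3 -c "
import cv2
a=cv2.imread('pics/w1.png');cv2.imwrite('pics/w1_c.png',cv2.resize(a[80:380,120:520],(800,600),interpolation=cv2.INTER_CUBIC))"
```

```text
t 2.3333 tcp [ 437.1 -363.8  231.3] head -11.33
fist_right 0.64 [315.0, 149.0] [466.8, -368.8, 58.7, 34.1, -10.9]
furniture_short 0.59 [323.0, 118.0] [467.1, -370.2, 78.5, 41.5, -9.7]
```

View pics/w1_c.png

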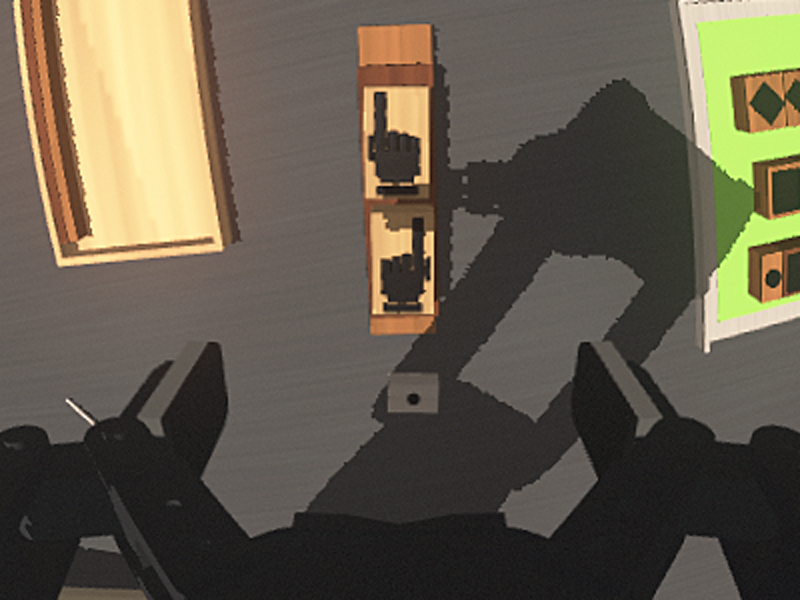

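The wrist crop shows the far block, at wrist pixel (317,150), pointing away with its index finger on the left (+y), so it is fist_right. The near block, at (321,212), has its index on the right (-y), so it is fist_left. Next is a second, shifted view to get the height.

Call:
step_arm --motion '[0.02, 0.01, 0.02, 0, 0.02, 0.01, 0.02, 0, 0, 0.01, 0.02, 0, 0, 0, 0, 0, 0, 0, 0, 0]'

```text
t: 3.0
position: [467.6, -402.3, 169.6]
eef_rot: [[0.98, -0.201, -0.003], [-0.201, -0.98, 0.003], [-0.003, -0.002, -1.0]]
contact_force: [0.0, 0.3, 0.0]
opening: 85.4
gripper_force: 0.0
```

```bash
python3 look.py w2 fist_right fist_left furniture_short furniture_long
python3 - <<'E'
from h import *
a,b=[np.load(f'pics/w{i}.npy',allow_pickle=True).item() for i in (1,2)]
def corners(o):  # region corners in image
    c=max(cv2.findContours(o['region'].astype(np.uint8),0,1)[0],key=len)
    return cv2.boxPoints(cv2.minAreaRect(c))
for th in ['fist_right','fist_left','furniture_short']:
  if a[th] and b[th]:
    A,B=corners(a[th][0]),corners(b[th][0])
    for p in A:
        q=B[np.argmin(np.linalg.norm((B-B.mean(0))-(p-A.mean(0)),axis=1))]
        ra=rays(a['m'],p,True);rb=rays(b['m'],q,True)
        print(th,np.round(tri([(ra[0],ra[1][0]),(rb[0],rb[1][0])]),1))
E
```

```text
t 3.0 tcp [ 467.6 -402.3  169.6] head -11.62
fist_right 0.97 [282.0, 199.0] [468.5, -370.2, 61.0, 35.1, -12.1]
fist_left 0.7 [289.0, 267.0] [405.2, -361.0, 68.6, 35.1, -11.3]
furniture_short 0.62 [301.0, 165.0] [434.8, -365.2, 150.2, 43.6, -9.5]
furniture_long 0.76 [285.0, 138.0] [517.8, -379.4, 43.4, 24.7, 79.1]
fist_right [ 499.1 -356.8   41.4]
fist_right [ 491.1 -391.9   36.2]
fist_right [ 433.7 -380.    52.5]
fist_right [ 443.1 -345.7   60.3]
furniture_short [ 510.5 -355.3   25. ]
furniture_short [ 502.1 -398.    10.4]
furniture_short [ 457.3 -389.9  180.5]
furniture_short [ 460.8 -365.8  180.5]
```

Call:
step_arm --motion '[-0.003, -0.016, 0, 0, -0.0035, -0.016, 0, 0, 0, 0, 0.025, 0, 0, 0, 0.025, 0, 0, 0, 0.025, 0, 0, 0, 0.015, 0, 0, 0, 0, 0, 0, 0, 0, 0]' --gripper 0.4 --squeeze 30

```text
t: 3.92
position: [469.1, -369.3, 81.6]
eef_rot: [[0.98, -0.199, -0.0], [-0.199, -0.98, 0.001], [-0.001, -0.0, -1.0]]
contact_force: [-0.5, -1.1, 0.3]
opening: 59.7
gripper_force: 0.0
```

```bash
python3 look.py w3 fist_right
```

```text
t 3.9167 tcp [ 469.1 -369.3   81.6] head -11.5
fist_right 0.98 [318.0, 230.0] [469.8, -370.1, 63.1, 34.6, -11.6]
```

View pics/w3.png

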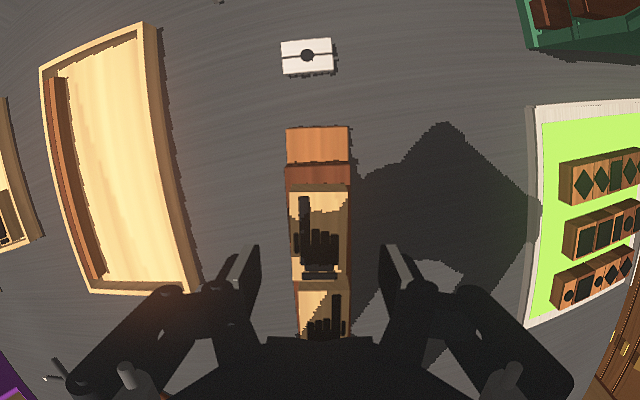

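The jaws straddle fist_right centrally, at (318,230). I'll lower and grip.

Call:
step_arm --motion '[-0.001, 0.001, 0.015, 0, 0, 0, 0.015, 0, 0, 0, 0.01, 0, 0, 0, 0.006, 0, 0, 0, 0, 0, 0, 0, 0, 0]'

```text
t: 4.52
position: [468.4, -370.7, 35.9]
eef_rot: [[0.98, -0.199, 0.0], [-0.199, -0.98, -0.0], [0.0, 0.0, -1.0]]
contact_force: [-0.3, 0.2, -0.1]
opening: 59.8
gripper_force: 0.0
```

Call:
step_arm --motion '[0, 0, 0, 0, 0, 0, 0, 0, 0, 0, 0, 0, 0, 0, 0, 0, 0, 0, 0, 0, 0, 0, 0, 0]' --gripper -1

```text
t: 5.02
position: [468.8, -371.2, 36.5]
eef_rot: [[0.98, -0.2, 0.001], [-0.2, -0.98, -0.001], [0.002, 0.001, -1.0]]
contact_force: [-0.8, -0.2, 6.2]
opening: 33.3
gripper_force: 31.5
```

Call:
step_arm --motion '[0, 0, -0.005, 0, 0, 0, -0.015, 0, 0, 0, -0.02, 0, 0, 0, -0.02, 0, 0, 0, -0.02, 0, 0, 0, -0.02, 0, 0, 0, 0, 0]'

```text
t: 5.6
position: [470.1, -372.3, 140.6]
eef_rot: [[0.98, -0.199, 0.005], [-0.199, -0.98, -0.005], [0.006, 0.004, -1.0]]
contact_force: [0.1, -0.6, 1.5]
opening: 33.9
gripper_force: 30.8
```

Call:
step_arm --motion '[0, 0, 0, -6.75, 0, 0, 0, -6.75, 0.012, -0.033, 0, 0, 0.013, -0.033, 0, 0, 0.013, -0.033, 0, 0, 0.013, -0.033, 0, 0, 0.013, -0.033, 0, 0, 0.013, -0.033, 0, 0]'

```text
t: 6.27
position: [538.0, -168.1, 134.6]
eef_rot: [[0.999, 0.034, -0.001], [0.034, -0.999, 0.0], [-0.001, -0.0, -1.0]]
contact_force: [0.5, 0.3, -0.8]
opening: 33.5
gripper_force: 30.8
```

Call:
step_arm --motion '[0.013, -0.033, 0, 0, 0.013, -0.033, 0, 0, 0.013, -0.033, 0, 0, 0.013, -0.033, 0, 0, 0.013, -0.033, 0, 0, 0, 0, 0, 0, 0, 0, 0, 0, 0, 0, 0, 0]'

```text
t: 6.93
position: [596.9, -2.9, 134.5]
eef_rot: [[0.999, 0.036, -0.001], [0.036, -0.999, -0.0], [-0.001, 0.0, -1.0]]
contact_force: [0.4, -0.3, -0.8]
opening: 33.3
gripper_force: 30.8
```

```bash
python3 look.py w4 tray_fist_right fist_right
```

```text
t 6.9333 tcp [596.9  -2.9 134.5] head 2.04
tray_fist_right 0.56 [321.0, 170.0] [602.1, -5.9, 114.5, 104.5, 1.9]
fist_right 0.86 [318.0, 263.0] [541.7, -5.6, 113.7, 60.1, 2.1]
```

View pics/w4.png

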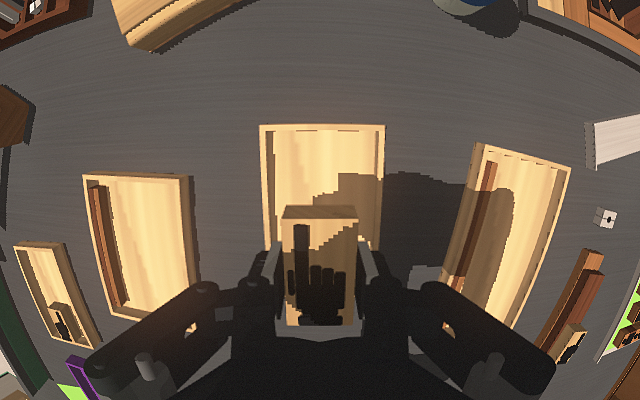

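```bash
python3 - <<'E'
import cv2,numpy as np
a=cv2.imread('pics/top0.png');s=cv2.imread('pics/scene0.png')
c=[cv2.resize(i[y-20:y+20,x-20:x+20],(260,260),interpolation=cv2.INTER_CUBIC) for i,x,y in [(a,331,197),(a,182,258),(a,184,346),(s,321,219),(s,398,158),(s,362,130)]]
cv2.imwrite('pics/blk.png',np.vstack([np.hstack(c[:3]),np.hstack(c[3:])]))
E
```

```text
(no output)
```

View pics/blk.png

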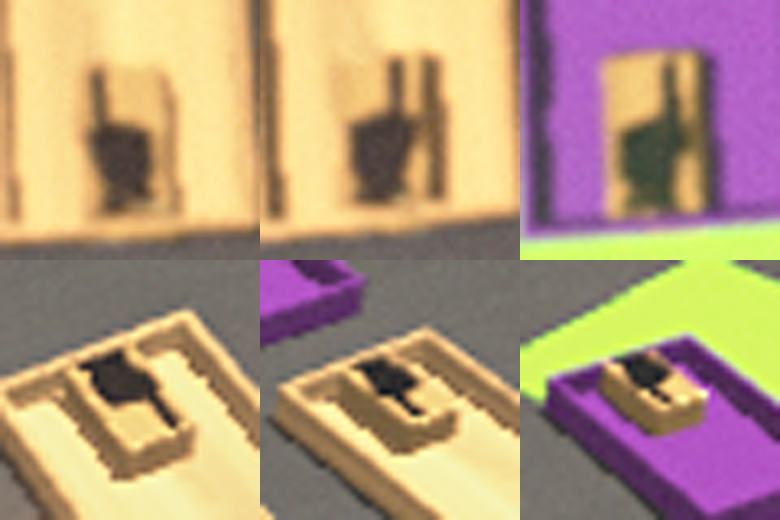

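The block in the plywood tray at top pixel (331,197) has its index on the left, so that is the right-hand tray. The plywood tray at (182,258) and the purple one both have theirs on the right, so the plywood one is the left tray. Now I'll lower fist_right.

Call:
step_arm --motion '[0.011, 0.002, 0, 0, 0, 0, 0.025, 0, 0, 0, 0.03, 0, 0, 0, 0.025, 0, 0, 0, 0.02, 0, 0, 0, 0.012, 0, 0, 0, 0.006, 0, 0, 0, 0, 0]'

```text
t: 7.75
position: [607.5, -5.0, 16.1]
eef_rot: [[0.999, 0.034, -0.002], [0.034, -0.999, 0.0], [-0.002, -0.0, -1.0]]
contact_force: [0.1, 0.3, 0.2]
opening: 33.2
gripper_force: 30.8
```

Call:
step_arm --motion '[0, 0, 0.003, 0, 0, 0, 0.002, 0, 0, 0, 0.002, 0, 0, 0, 0, 0]'

```text
t: 8.08
position: [609.0, -4.4, 10.9]
eef_rot: [[0.999, 0.035, 0.001], [0.035, -0.999, -0.0], [0.001, 0.0, -1.0]]
contact_force: [0.6, 1.2, 0.4]
opening: 33.3
gripper_force: 30.8
```

Call:
step_arm --motion '[0, 0, 0.001, 0, 0, 0, 0.001, 0, 0, 0, 0, 0]'

```text
t: 8.33
position: [608.8, -4.4, 8.6]
eef_rot: [[0.999, 0.035, 0.001], [0.035, -0.999, -0.0], [0.001, 0.0, -1.0]]
contact_force: [0.2, 0.4, -0.7]
opening: 33.5
gripper_force: 30.9
```

Call:
step_arm --motion '[0, 0, 0.001, 0, 0, 0, 0, 0, 0, 0, 0, 0]'

```text
t: 8.58
position: [608.8, -4.4, 8.5]
eef_rot: [[0.999, 0.035, 0.0], [0.035, -0.999, -0.0], [0.0, 0.0, -1.0]]
contact_force: [-5.5, 0.8, 9.1]
opening: 33.1
gripper_force: 31.9
```

Call:
step_arm --motion '[0, 0, 0, 0, 0, 0, 0, 0, 0, 0, 0, 0, 0, 0, -0.01, 0, 0, 0, -0.02, 0, 0, 0, -0.03, 0, 0, 0, -0.03, 0, 0, 0, -0.03, 0]' --gripper 0.15

```text
t: 9.25
position: [608.1, -4.4, 128.9]
eef_rot: [[0.999, 0.035, -0.0], [0.035, -0.999, 0.0], [-0.0, -0.0, -1.0]]
contact_force: [0.4, 0.1, -0.4]
opening: 49.1
gripper_force: 0.0
```

```bash
python3 look.py w5 fist_right; python3 - <<'E'
from h import *
print(np.round(tool_delta(arm.sense(),[405,-356.5,130]),1))
E
```

```text
t 9.25 tcp [608.1  -4.4 128.9] head 1.99
fist_right 0.77 [319.0, 196.0] [616.4, -4.6, 53.9, 29.4, 1.9]
[-219.8  344.3    3.2]
```

View pics/w5.png

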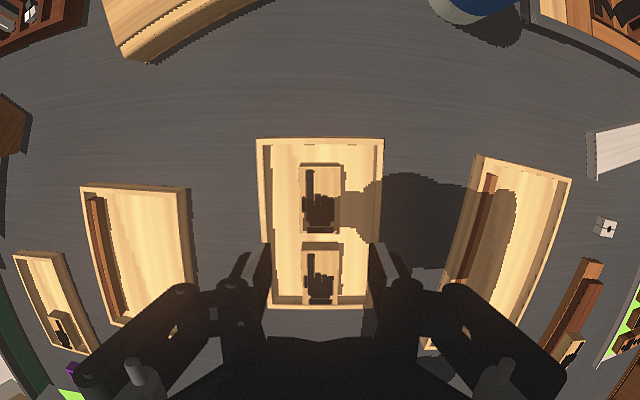

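fist_right lies square in its tray at (322,197), below it the fixed block at (320,275). Next is fist_left.

Call:
step_arm --motion '[0, 0, 0, 6.75, 0, 0, 0, 6.75, -0.011, 0.032, 0, 0, -0.011, 0.032, 0, 0, -0.011, 0.032, 0, 0, -0.011, 0.032, 0, 0, -0.011, 0.032, 0, 0, -0.011, 0.032, 0, 0]' --gripper 0.4

```text
t: 10.02
position: [504.4, -180.4, 127.4]
eef_rot: [[0.98, -0.199, -0.0], [-0.199, -0.98, 0.0], [-0.0, -0.0, -1.0]]
contact_force: [0.7, -0.6, 0.8]
opening: 60.1
gripper_force: 0.0
```

Call:
step_arm --motion '[-0.011, 0.032, 0, 0, -0.011, 0.032, 0, 0, -0.011, 0.032, 0, 0, -0.011, 0.032, 0, 0, -0.01, 0.033, 0, 0, -0.01, 0.033, 0, 0, 0, 0, 0, 0, 0, 0, 0, 0]'

```text
t: 10.68
position: [403.0, -358.0, 127.3]
eef_rot: [[0.979, -0.203, -0.0], [-0.203, -0.979, 0.0], [-0.0, -0.0, -1.0]]
contact_force: [-0.2, 0.6, -0.5]
opening: 59.9
gripper_force: 0.0
```

```bash
python3 look.py w6 fist_left furniture_short furniture_long
```

```text
t 10.6833 tcp [ 403.  -358.   127.3] head -11.71
fist_left 0.81 [321.0, 210.0] [403.3, -360.1, 61.9, 33.5, -11.1]
furniture_short 0.89 [316.0, 119.0] [446.7, -366.4, 123.0, 42.9, -9.1]
furniture_short 0.3 [6.0, 99.0] [595.3, -37.7, 62.3, 52.5, -15.9]
furniture_long 0.79 [314.0, 60.0] [518.7, -378.3, 41.0, 22.0, 78.3]
```

View pics/w6.png

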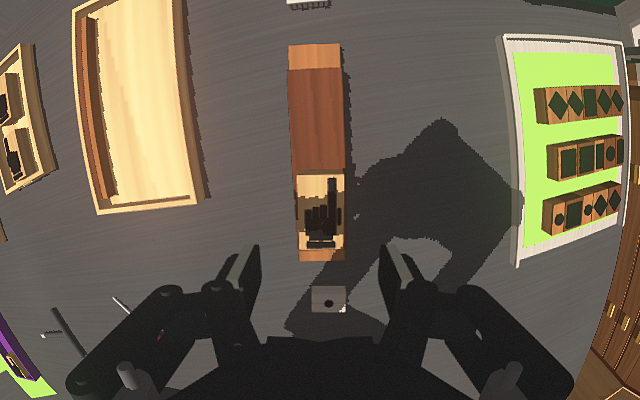

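fist_left stands alone on the near end of the short bar at (321,210), between the jaws. I'll lower and grip.

Call:
step_arm --motion '[-0.001, 0.0015, 0.02, 0, 0, 0, 0.025, 0, 0, 0, 0.02, 0, 0, 0, 0.015, 0, 0, 0, 0.0095, 0, 0, 0, 0, 0, 0, 0, 0, 0]'

```text
t: 11.47
position: [403.2, -357.2, 37.8]
eef_rot: [[0.98, -0.198, -0.0], [-0.198, -0.98, 0.001], [-0.001, -0.0, -1.0]]
contact_force: [-0.0, -0.0, 0.9]
opening: 59.6
gripper_force: 0.0
```

Call:
step_arm --motion '[0, 0, 0, 0, 0, 0, 0, 0, 0, 0, 0, 0, 0, 0, 0, 0, 0, 0, 0, 0, 0, 0, 0, 0]' --gripper -1

```text
t: 11.97
position: [403.8, -358.9, 39.5]
eef_rot: [[0.98, -0.2, 0.002], [-0.2, -0.98, -0.002], [0.002, 0.001, -1.0]]
contact_force: [-0.5, 0.5, 6.3]
opening: 33.3
gripper_force: 31.3
```

Call:
step_arm --motion '[0, 0, -0.005, 0, 0, 0, -0.015, 0, 0, 0, -0.02, 0, 0, 0, -0.02, 0, 0, 0, -0.02, 0, 0, 0, -0.02, 0, 0, 0, 0, 0]'

```text
t: 12.55
position: [404.6, -360.1, 143.1]
eef_rot: [[0.98, -0.2, 0.005], [-0.2, -0.98, -0.005], [0.006, 0.004, -1.0]]
contact_force: [0.8, -0.5, -0.1]
opening: 33.5
gripper_force: 30.5
```

```bash
python3 - <<'E'
from h import *
s=arm.sense();m=imaging.camera_model('top')
im=imaging.capture('top')
for th in ['furniture_short','furniture_long','tray_fist_left']:
    for q in finder.regions_of(th,'top')[:2]:
        z=dict(furniture_short=33,furniture_long=16.5).get(th,22)
        print(th,round(q['score'],2),np.round(q['position']),rect_at(m,q['region'],z))
print(s['position'])
E
```

```text
furniture_short 0.95 [470. 226.] [ 435.2 -358.9  149.    42.1  -12.8]
furniture_long 0.66 [463. 205.] [ 503.1 -371.3   59.5   47.9  -10.8]
tray_fist_left 0.9 [179. 238.] [432.5 374.9 168.6 111.6   5.9]
tray_fist_left 0.65 [183. 327.] [214.4 360.9 166.3 113.7   2.7]
[ 404.63431521 -360.05351823  143.08210191]
```

Call:
step_arm --motion '[0, 0, 0, -5.6, 0, 0, 0, -5.6, 0, 0, 0, -5.6, 0.006, -0.036, 0, 0, 0.006, -0.036, 0, 0, 0.006, -0.036, 0, 0, 0.006, -0.036, 0, 0, 0.006, -0.036, 0, 0]'

```text
t: 13.42
position: [414.9, -174.0, 136.1]
eef_rot: [[0.996, 0.092, -0.002], [0.092, -0.996, 0.001], [-0.002, -0.002, -1.0]]
contact_force: [0.2, 0.2, -0.2]
opening: 33.2
gripper_force: 30.5
```

Call:
step_arm --motion '[0.006, -0.037, 0, 0, 0.006, -0.037, 0, 0, 0.006, -0.037, 0, 0, 0.006, -0.037, 0, 0, 0.006, -0.037, 0, 0, 0.006, -0.037, 0, 0, 0.006, -0.037, 0, 0, 0.006, -0.037, 0, 0]'

```text
t: 14.08
position: [435.3, 124.9, 136.4]
eef_rot: [[0.996, 0.092, -0.002], [0.092, -0.996, -0.0], [-0.002, 0.0, -1.0]]
contact_force: [0.4, -0.9, -0.6]
opening: 33.2
gripper_force: 30.5
```

Call:
step_arm --motion '[0.006, -0.037, 0, 0, 0.006, -0.037, 0, 0, 0.006, -0.037, 0, 0, 0.006, -0.037, 0, 0, 0.006, -0.037, 0, 0, 0.006, -0.036, 0, 0, 0, 0, 0, 0, 0, 0, 0, 0]'

```text
t: 14.75
position: [450.6, 347.6, 135.5]
eef_rot: [[0.995, 0.095, -0.003], [0.095, -0.995, -0.002], [-0.003, 0.002, -1.0]]
contact_force: [1.0, -0.3, -0.5]
opening: 33.4
gripper_force: 30.5
```

```bash
python3 look.py w7 tray_fist_left fist_left
```

```text
t 14.75 tcp [450.6 347.6 135.5] head 5.47
tray_fist_left 0.9 [272.0, 172.0] [434.1, 377.0, 160.6, 105.5, 4.4]
tray_fist_left 0.8 [307.0, 328.0] [299.2, 346.8, 63.8, 27.1, -87.9]
fist_left 0.7 [320.0, 264.0] [397.3, 341.7, 113.8, 58.8, 5.9]
```

View pics/w7.png

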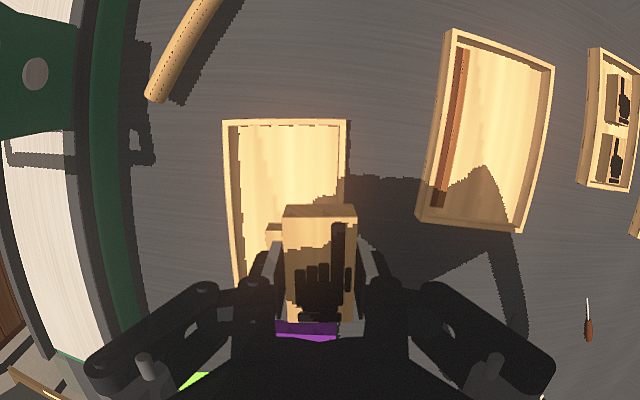

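fist_left is held, finger up with its index on the right, and the plywood left tray is at (287,200). I'll shift over the free place and lower.

Call:
step_arm --motion '[0.009, -0.015, 0, 0.5, 0.008, -0.0145, 0, 0, 0, 0, 0.025, 0, 0, 0, 0.03, 0, 0, 0, 0.025, 0, 0, 0, 0.02, 0, 0, 0, 0.012, 0, 0, 0, 0, 0]'

```text
t: 15.57
position: [464.5, 374.8, 22.4]
eef_rot: [[0.997, 0.082, -0.005], [0.082, -0.997, -0.003], [-0.005, 0.003, -1.0]]
contact_force: [-0.3, -0.2, -1.1]
opening: 33.1
gripper_force: 30.5
```

Call:
step_arm --motion '[0, 0, 0.005, 0, 0, 0, 0.004, 0, 0, 0, 0.002, 0, 0, 0, 0, 0]'

```text
t: 15.9
position: [466.9, 377.7, 15.5]
eef_rot: [[0.997, 0.083, 0.001], [0.083, -0.997, 0.001], [0.001, -0.001, -1.0]]
contact_force: [-0.6, -0.7, -0.7]
opening: 33.5
gripper_force: 30.5
```

Call:
step_arm --motion '[0, 0, 0.001, 0, 0, 0, 0, 0, 0, 0, 0, 0]'

```text
t: 16.15
position: [466.6, 377.7, 14.2]
eef_rot: [[0.996, 0.084, 0.001], [0.084, -0.996, 0.0], [0.001, -0.0, -1.0]]
contact_force: [0.2, -0.7, -0.5]
opening: 33.0
gripper_force: 30.5
```

Call:
step_arm --motion '[0, 0, 0.002, 0, 0, 0, 0.001, 0, 0, 0, 0, 0]'

```text
t: 16.4
position: [466.7, 377.7, 11.5]
eef_rot: [[0.996, 0.084, 0.001], [0.084, -0.996, 0.0], [0.001, -0.0, -1.0]]
contact_force: [-0.5, -0.8, 5.4]
opening: 33.4
gripper_force: 31.2
```

Call:
step_arm --motion '[0, 0, 0.001, 0, 0, 0, 0, 0, 0, 0, 0, 0]'

```text
t: 16.65
position: [466.7, 377.8, 11.5]
eef_rot: [[0.996, 0.084, 0.001], [0.084, -0.996, 0.0], [0.001, -0.0, -1.0]]
contact_force: [-5.0, -3.8, 13.9]
opening: 33.2
gripper_force: 32.1
```

Call:
step_arm --motion '[0, 0, 0.001, 0, 0, 0, 0, 0, 0, 0, 0, 0]'

```text
t: 16.9
position: [466.7, 377.8, 11.4]
eef_rot: [[0.996, 0.084, 0.0], [0.084, -0.996, 0.0], [0.0, -0.0, -1.0]]
contact_force: [-9.5, -6.1, 22.0]
opening: 33.2
gripper_force: 33.2
```

Call:
step_arm --motion '[0, 0, -0.002, 0, 0, 0, 0, 0]'

```text
t: 17.07
position: [466.8, 377.8, 11.5]
eef_rot: [[0.996, 0.084, 0.001], [0.084, -0.996, 0.001], [0.001, -0.001, -1.0]]
contact_force: [0.7, 0.8, 0.2]
opening: 33.1
gripper_force: 30.6
```

Call:
step_arm --motion '[0, 0, 0, 0, 0, 0, 0, 0, 0, 0, 0, 0, 0, 0, -0.01, 0, 0, 0, -0.02, 0, 0, 0, -0.03, 0, 0, 0, -0.03, 0, 0, 0, -0.03, 0]' --gripper 0.15

```text
t: 17.73
position: [466.1, 377.3, 132.4]
eef_rot: [[0.997, 0.084, -0.0], [0.084, -0.997, -0.0], [-0.0, 0.0, -1.0]]
contact_force: [1.0, -0.7, 0.4]
opening: 49.0
gripper_force: 0.0
```

```bash
python3 look.py w8 fist_left tray_fist_left
```

```text
t 17.7333 tcp [466.1 377.3 132.4] head 4.79
fist_left 0.56 [318.0, 199.0] [474.4, 377.6, 53.9, 29.5, 4.8]
tray_fist_left 0.89 [319.0, 233.0] [432.2, 376.3, 168.3, 105.4, 5.2]
tray_fist_left 0.52 [316.0, 335.0] [309.2, 366.5, 47.9, 8.6, -88.4]
tray_fist_left 0.5 [612.0, 153.0] [574.6, 10.3, 167.3, 131.0, 4.4]
```

View pics/w8.png

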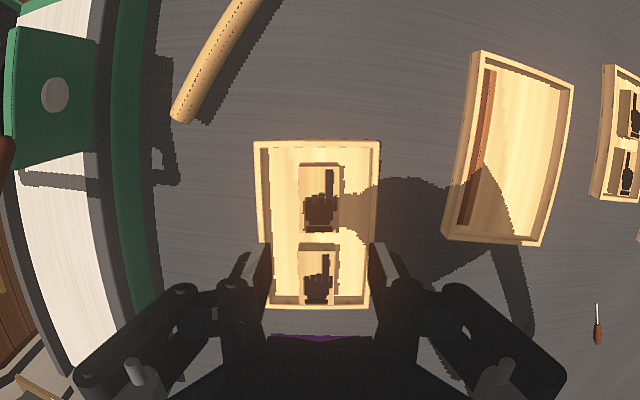

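fist_left lies square in its tray at (321,198), in front of its twin. Next is the short furniture.

Call:
step_arm --motion '[0, 0, 0, 5.6, 0, 0, 0, 5.6, 0, 0, 0, 5.6, 0.006, 0.036, 0, 0, 0.006, 0.036, 0, 0, 0.006, 0.036, 0, 0, 0.006, 0.036, 0, 0, 0.006, 0.036, 0, 0]' --gripper 0.5

```text
t: 18.55
position: [457.0, 193.5, 129.5]
eef_rot: [[0.978, -0.207, -0.002], [-0.207, -0.978, -0.001], [-0.002, 0.001, -1.0]]
contact_force: [0.9, 0.1, -0.4]
opening: 63.9
gripper_force: 0.0
```

Call:
step_arm --motion '[0.006, 0.037, 0, 0, 0.006, 0.037, 0, 0, 0.006, 0.037, 0, 0, 0.006, 0.037, 0, 0, 0.006, 0.037, 0, 0, 0.006, 0.037, 0, 0, 0.006, 0.037, 0, 0, 0.006, 0.037, 0, 0]'

```text
t: 19.22
position: [442.4, -105.9, 129.9]
eef_rot: [[0.978, -0.208, -0.001], [-0.208, -0.978, 0.001], [-0.001, -0.0, -1.0]]
contact_force: [0.9, 0.1, -0.2]
opening: 64.2
gripper_force: 0.0
```

Call:
step_arm --motion '[0.006, 0.037, 0, 0, 0.006, 0.037, 0, 0, 0.006, 0.037, 0, 0, 0.007, 0.037, 0, 0, 0.007, 0.037, 0, 0, 0.006, 0.036, 0, 0, 0, 0, 0, 0, 0, 0, 0, 0]'

```text
t: 19.88
position: [433.6, -329.6, 129.4]
eef_rot: [[0.977, -0.211, -0.002], [-0.211, -0.977, 0.002], [-0.002, -0.001, -1.0]]
contact_force: [-0.2, 0.6, -0.0]
opening: 64.1
gripper_force: 0.0
```

```bash
python3 look.py w9 furniture_short furniture_long
```

```text
t 19.8833 tcp [ 433.6 -329.6  129.4] head -12.19
furniture_short 0.6 [360.0, 180.0] [433.8, -364.2, 147.9, 42.6, -9.0]
furniture_long 0.96 [355.0, 90.0] [518.1, -378.2, 41.4, 22.5, 81.1]
```

Call:
step_arm --motion '[0.0035, 0.0165, 0, 0, 0.0035, 0.0165, 0, 0, 0, 0, 0, 0, 0, 0, 0, 0]'

```text
t: 20.37
position: [435.1, -361.2, 130.7]
eef_rot: [[0.978, -0.207, -0.0], [-0.207, -0.978, 0.0], [-0.0, -0.0, -1.0]]
contact_force: [0.2, 0.3, -0.3]
opening: 64.5
gripper_force: 0.0
```

```bash
python3 look.py w10 furniture_short furniture_long
```

```text
t 20.3667 tcp [ 435.1 -361.2  130.7] head -11.97
furniture_short 0.66 [320.0, 190.0] [433.9, -364.5, 147.2, 42.1, -9.1]
furniture_long 0.63 [318.0, 98.0] [517.7, -378.6, 42.2, 22.7, 79.5]
```

View pics/w10.png

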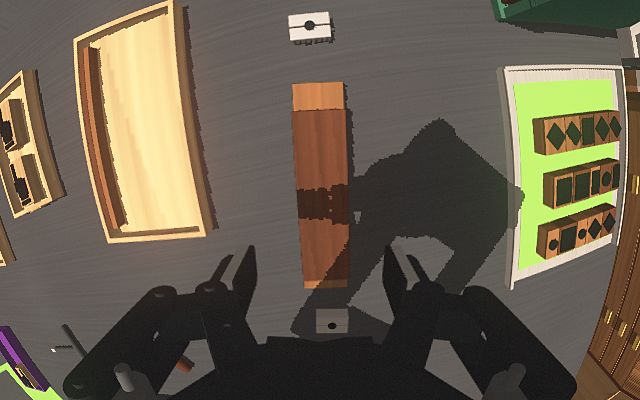

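The short bar lies at (323,190), turned about 2.4° from the jaws. I'll align to it, lower and grip.

Call:
step_arm --motion '[-0.0005, 0.0035, 0.02, -2.3, 0, 0, 0.025, 0, 0, 0, 0.025, 0, 0, 0, 0.02, 0, 0, 0, 0.015, 0, 0, 0, 0.006, 0, 0, 0, 0, 0, 0, 0, 0, 0]'

```text
t: 21.18
position: [433.9, -365.2, 20.3]
eef_rot: [[0.986, -0.168, 0.0], [-0.168, -0.986, -0.0], [0.0, -0.0, -1.0]]
contact_force: [0.5, 0.2, 0.7]
opening: 64.2
gripper_force: 0.0
```

Call:
step_arm --motion '[0, 0, 0, 0, 0, 0, 0, 0, 0, 0, 0, 0, 0, 0, 0, 0, 0, 0, 0, 0, 0, 0, 0, 0]' --gripper -1

```text
t: 21.68
position: [434.7, -366.4, 21.6]
eef_rot: [[0.986, -0.169, 0.002], [-0.169, -0.986, -0.002], [0.002, 0.001, -1.0]]
contact_force: [-0.7, 0.5, 7.8]
opening: 41.1
gripper_force: 31.4
```

Call:
step_arm --motion '[0, 0, -0.005, 0, 0, 0, -0.01, 0, 0, 0, -0.015, 0, 0, 0, -0.02, 0, 0, 0, -0.025, 0, 0, 0, -0.025, 0, 0, 0, 0, 0]'

```text
t: 22.27
position: [436.2, -368.1, 126.9]
eef_rot: [[0.986, -0.169, 0.007], [-0.169, -0.986, -0.007], [0.008, 0.006, -1.0]]
contact_force: [0.4, -0.6, -0.3]
opening: 41.0
gripper_force: 30.6
```

```bash
python3 look.py w11 furniture_short furniture_long
```

```text
t 22.2667 tcp [ 436.2 -368.1  126.9] head -9.71
furniture_short 0.82 [318.0, 216.0] [401.3, -363.5, 218.0, 76.7, -9.9]
furniture_long 0.93 [310.0, 98.0] [518.9, -378.8, 42.0, 19.9, 79.9]
```

View pics/w11.png

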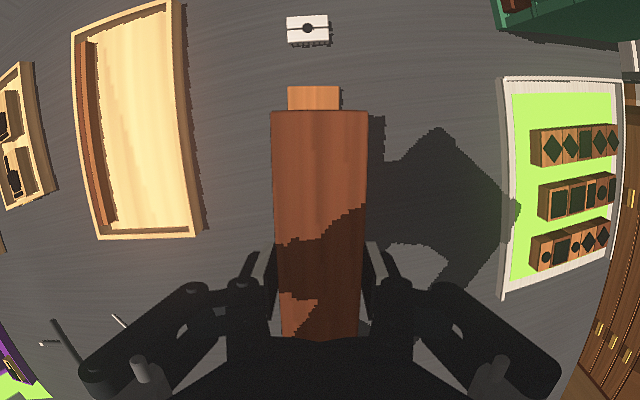

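The short bar is held square and the long bar has stayed put, its end showing at (314,97). I'll carry it to tray_short.

Call:
step_arm --motion '[0, 0, 0, -3.75, 0, 0, 0, -3.75, 0.004, -0.036, 0, 0, 0.004, -0.036, 0, 0, 0.004, -0.036, 0, 0, 0.004, -0.036, 0, 0, 0.004, -0.037, 0, 0, 0.004, -0.037, 0, 0]'

```text
t: 23.08
position: [464.6, -146.5, 118.1]
eef_rot: [[0.999, -0.039, -0.003], [-0.039, -0.999, 0.001], [-0.003, -0.001, -1.0]]
contact_force: [0.3, -0.1, -0.2]
opening: 41.1
gripper_force: 30.7
```

Call:
step_arm --motion '[0.004, -0.037, 0, 0, 0.004, -0.037, 0, 0, 0.004, -0.037, 0, 0, 0.005, -0.037, 0, 0, 0.005, -0.037, 0, 0, 0.005, -0.037, 0, 0, 0.005, -0.037, 0, 0, 0.005, -0.037, 0, 0]'

```text
t: 23.75
position: [513.0, 147.5, 118.1]
eef_rot: [[0.999, -0.038, -0.003], [-0.038, -0.999, -0.001], [-0.003, 0.001, -1.0]]
contact_force: [1.2, -0.0, -0.5]
opening: 40.9
gripper_force: 30.7
```

Call:
step_arm --motion '[0.004, -0.035, 0, 0, 0, 0, 0, 0, 0, 0, 0, 0]'

```text
t: 24.0
position: [518.3, 182.1, 117.9]
eef_rot: [[0.999, -0.035, -0.003], [-0.035, -0.999, -0.001], [-0.003, 0.001, -1.0]]
contact_force: [0.9, -0.9, -1.2]
opening: 41.1
gripper_force: 30.9
```

```bash
python3 look.py w12 tray_short; python3 - <<'E'
from h import *
im=imaging.capture('top');m=imaging.camera_model('top')
for th in ['furniture_long','tray_long']:
    for q in finder.regions_of(th,'top')[:2]: print(th,round(q['score'],2),np.round(q['position']),rect_at(m,q['region'],16.5 if 'fur' in th else 22))
E
```

```text
t 24.0 tcp [518.3 182.1 117.9] head -2.01
tray_short 0.57 [269.0, 143.0] [536.4, 187.8, 148.8, 122.5, -1.9]
furniture_long 0.76 [471. 230.] [ 436.  -362.2  190.2   48.2   -9.8]
tray_long 0.77 [406. 191.] [ 534.9 -200.1  223.9  128.8   -5.8]
```

View pics/w12.png

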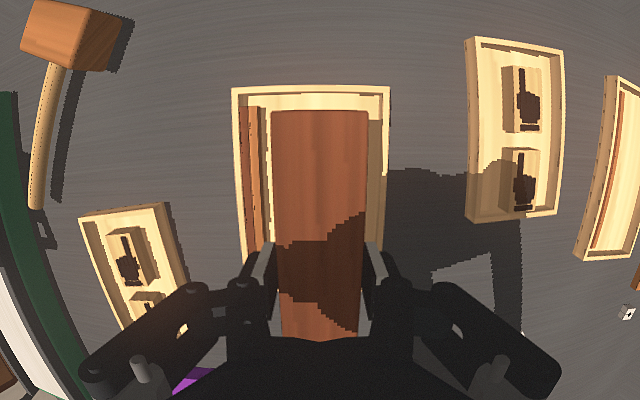

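The bar is over tray_short, which has its strips on the left (250,170). I'll do a small trim and lower.

Call:
step_arm --motion '[0.003, 0.0015, 0, 0, 0, 0, 0.025, 0, 0, 0, 0.03, 0, 0, 0, 0.025, 0, 0, 0, 0.015, 0, 0, 0, 0.006, 0, 0, 0, 0, 0]'

```text
t: 24.83
position: [521.4, 177.9, 17.1]
eef_rot: [[0.999, -0.04, -0.003], [-0.04, -0.999, -0.001], [-0.003, 0.001, -1.0]]
contact_force: [0.1, 0.6, -1.2]
opening: 41.2
gripper_force: 30.8
```

Call:
step_arm --motion '[0, 0, 0.004, 0, 0, 0, 0.002, 0, 0, 0, 0, 0, 0, 0, 0, 0]'

```text
t: 25.17
position: [523.4, 179.2, 13.8]
eef_rot: [[0.999, -0.039, 0.002], [-0.039, -0.999, 0.0], [0.002, -0.0, -1.0]]
contact_force: [-0.8, 0.8, -0.6]
opening: 41.0
gripper_force: 30.9
```

Call:
step_arm --motion '[0, 0, 0.001, 0, 0, 0, 0, 0, 0, 0, 0, 0]'

```text
t: 25.42
position: [522.8, 179.1, 12.1]
eef_rot: [[0.999, -0.038, 0.0], [-0.038, -0.999, 0.0], [0.0, -0.0, -1.0]]
contact_force: [0.2, 0.3, -1.8]
opening: 41.3
gripper_force: 30.9
```

Call:
step_arm --motion '[0, 0, 0.001, 0, 0, 0, 0, 0, 0, 0, 0, 0]'

```text
t: 25.67
position: [522.6, 179.0, 10.7]
eef_rot: [[0.999, -0.038, -0.0], [-0.038, -0.999, -0.0], [-0.0, 0.0, -1.0]]
contact_force: [-0.6, 0.0, -0.8]
opening: 41.0
gripper_force: 30.9
```

Call:
step_arm --motion '[0, 0, 0.001, 0, 0, 0, 0, 0, 0, 0, 0, 0]'

```text
t: 25.92
position: [522.8, 179.0, 10.1]
eef_rot: [[0.999, -0.038, 0.0], [-0.038, -0.999, -0.0], [0.0, 0.0, -1.0]]
contact_force: [-2.7, -0.0, 4.0]
opening: 41.0
gripper_force: 31.4
```

Call:
step_arm --motion '[0, 0, 0.001, 0, 0, 0, 0, 0, 0, 0, 0, 0]'

```text
t: 26.17
position: [522.8, 179.1, 10.1]
eef_rot: [[0.999, -0.038, -0.0], [-0.038, -0.999, -0.0], [-0.0, 0.0, -1.0]]
contact_force: [-6.6, -2.0, 14.4]
opening: 41.1
gripper_force: 32.5
```

Call:
step_arm --motion '[0, 0, 0.001, 0, 0, 0, 0, 0, 0, 0, 0, 0]'

```text
t: 26.42
position: [522.8, 179.1, 10.1]
eef_rot: [[0.999, -0.038, -0.0], [-0.038, -0.999, -0.0], [-0.0, 0.0, -1.0]]
contact_force: [-12.2, -3.3, 25.1]
opening: 41.0
gripper_force: 33.6
```

Call:
step_arm --motion '[0, 0, -0.0025, 0, 0, 0, 0, 0]'

```text
t: 26.58
position: [523.2, 179.1, 10.9]
eef_rot: [[0.999, -0.039, 0.001], [-0.039, -0.999, 0.0], [0.001, -0.0, -1.0]]
contact_force: [0.3, 0.2, -1.3]
opening: 41.2
gripper_force: 30.9
```

Call:
step_arm --motion '[0, 0, 0, 0, 0, 0, 0, 0, 0, 0, 0, 0, 0, 0, -0.01, 0, 0, 0, -0.02, 0, 0, 0, -0.03, 0, 0, 0, -0.03, 0, 0, 0, -0.03, 0]' --gripper 0.3

```text
t: 27.25
position: [522.3, 178.9, 132.0]
eef_rot: [[0.999, -0.039, -0.0], [-0.039, -0.999, -0.0], [-0.0, 0.0, -1.0]]
contact_force: [1.2, 0.1, -0.2]
opening: 55.7
gripper_force: 0.0
```

```bash
python3 look.py w13 furniture_short
```

```text
t 27.25 tcp [522.3 178.9 132. ] head -2.21
furniture_short 0.66 [318.0, 187.0] [525.3, 177.8, 141.9, 41.6, -2.1]
```

View pics/w13.png

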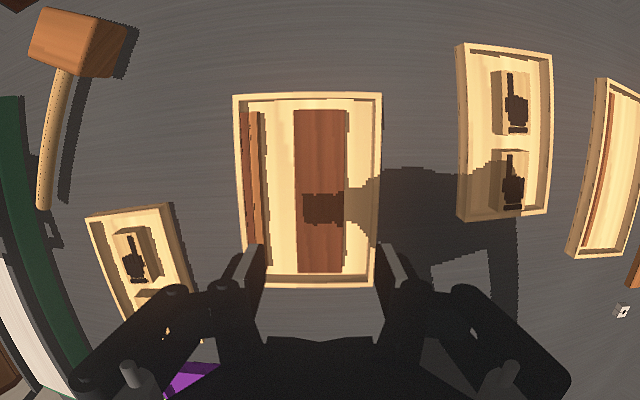

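The short bar lies square in its lane at (320,190). That uses up my picture views, so the last piece goes by the networks' numbers only. Next is the long bar.

Call:
step_arm --motion '[0, 0, 0, 4, 0, 0, 0, 4, 0, 0.036, 0, 0, 0, 0.036, 0, 0, 0, 0.036, 0, 0, 0.001, 0.036, 0, 0, 0.001, 0.036, 0, 0, 0.001, 0.037, 0, 0]' --gripper 0.5

```text
t: 28.02
position: [486.5, -36.5, 130.4]
eef_rot: [[0.984, -0.177, 0.0], [-0.177, -0.984, 0.0], [0.0, -0.0, -1.0]]
contact_force: [1.2, -0.8, 0.2]
opening: 63.9
gripper_force: 0.0
```

Call:
step_arm --motion '[0.001, 0.037, 0, 0, 0.001, 0.037, 0, 0, 0.001, 0.037, 0, 0, 0.001, 0.037, 0, 0, 0.001, 0.037, 0, 0, 0.001, 0.037, 0, 0, 0, 0.037, 0, 0, 0, 0.037, 0, 0]'

```text
t: 28.68
position: [439.8, -329.2, 130.4]
eef_rot: [[0.984, -0.177, 0.0], [-0.177, -0.984, 0.0], [0.0, -0.0, -1.0]]
contact_force: [0.7, -0.7, 0.0]
opening: 63.8
gripper_force: 0.0
```

Call:
step_arm --motion '[0, 0.036, 0, 0, 0, 0, 0, 0, 0, 0, 0, 0]'

```text
t: 28.93
position: [433.3, -364.6, 130.1]
eef_rot: [[0.984, -0.18, -0.0], [-0.18, -0.984, 0.0], [-0.0, -0.0, -1.0]]
contact_force: [-0.2, 0.2, 0.3]
opening: 64.0
gripper_force: 0.0
```

```bash
python3 look.py w14 furniture_long; python3 - <<'E'
from h import *
o=np.load('pics/w14.npy',allow_pickle=True).item();m=imaging.camera_model('top')
imaging.capture('top')
for q in finder.regions_of('furniture_long','top')[:1]: print(rect_at(m,q['region'],16.5))
P=np.array([435.2,-363.5,16.5])
print('delta',tool_delta(o['s'],P))
E
```

```text
t 28.9333 tcp [ 433.3 -364.6  130.1] head -10.4
furniture_long 0.72 [314.0, 179.0] [436.1, -364.4, 188.2, 42.3, -9.9]
furniture_long 0.37 [23.0, 154.0] [578.0, -11.8, 169.4, 132.3, 1.2]
[ 501.7 -372.5   56.5   44.6  -10.8]
delta [  1.68578533  -1.34694293 113.60558383]
```

Call:
step_arm --motion '[0.0025, -0.0005, 0.025, 0, 0, 0, 0.03, 0, 0, 0, 0.03, 0, 0, 0, 0.02, 0, 0, 0, 0.012, 0, 0, 0, 0.008, 0, 0, 0, 0, 0, 0, 0, 0, 0]'

```text
t: 29.8
position: [437.4, -362.9, 6.2]
eef_rot: [[0.984, -0.177, 0.001], [-0.177, -0.984, -0.001], [0.001, 0.001, -1.0]]
contact_force: [0.2, 0.5, 0.2]
opening: 63.8
gripper_force: 0.0
```

Call:
step_arm --motion '[0, 0, 0, 0, 0, 0, 0, 0, 0, 0, 0, 0, 0, 0, 0, 0, 0, 0, 0, 0, 0, 0, 0, 0]' --gripper -1

```text
t: 30.3
position: [437.9, -363.9, 7.3]
eef_rot: [[0.984, -0.177, 0.002], [-0.177, -0.984, -0.002], [0.003, 0.002, -1.0]]
contact_force: [-0.3, 1.1, 5.5]
opening: 41.1
gripper_force: 30.8
```

Call:
step_arm --motion '[0, 0, -0.005, 0, 0, 0, -0.01, 0, 0, 0, -0.015, 0, 0, 0, -0.02, 0, 0, 0, -0.025, 0, 0, 0, -0.025, 0, 0, 0, 0, 0]'

```text
t: 30.88
position: [439.4, -365.6, 112.5]
eef_rot: [[0.984, -0.177, 0.007], [-0.177, -0.984, -0.007], [0.008, 0.006, -1.0]]
contact_force: [0.1, 0.2, 0.6]
opening: 40.7
gripper_force: 30.7
```

```bash
python3 - <<'E'
from h import *
import math
# tray_long from earlier wrist views (region outline at rim height) 
s=arm.sense();m=imaging.camera_model('wrist');imaging.capture('wrist')
for q in finder.regions_of('tray_long','wrist')[:2]: print(round(q['score'],2),rect_at(m,q['region'],22,True))
for q in finder.regions_of('furniture_long','wrist')[:2]: print(round(q['score'],2),np.round(q['position']),rect_at(m,q['region'],s['position'][2]+13,True))
c,h=np.array([535.2,-199.8]),math.radians(-5.8)
g=c+8*np.array([math.sin(h),-math.cos(h)]);print('lane',g)
h2=h;x=np.array([math.cos(h),math.sin(h)]);y=np.array([math.sin(h),-math.cos(h)])
d=g-s['position'][:2];print('after spin: dx,dy',d@x,d@y,s['position'])
E
```

```text
0.83 [ 535.7 -207.2  220.3  132.6   -5.9]
0.58 [317. 191.] [ 461.8 -370.5  139.4   42.1   -9.7]
lane [ 534.39154962 -207.75904567]
after spin: dx,dy 78.51002807090697 -166.63361140530867 [ 439.44406149 -365.60567837  112.48088181]
```

Call:
step_arm --motion '[0, 0, 0, -4.3, 0.016, -0.033, 0, 0, 0.016, -0.033, 0, 0, 0.016, -0.033, 0, 0, 0.016, -0.034, 0, 0, 0.016, -0.034, 0, 0, 0, 0, 0, 0, 0, 0, 0, 0]'

```text
t: 31.7
position: [533.2, -202.6, 103.6]
eef_rot: [[0.995, -0.099, -0.003], [-0.099, -0.995, 0.001], [-0.003, -0.001, -1.0]]
contact_force: [0.9, -0.8, -1.7]
opening: 40.9
gripper_force: 30.8
```

```bash
cat > t.py <<'E'
from h import *
s=arm.sense();m=imaging.camera_model('wrist');imaging.capture('wrist')
print(np.round(s['position'],1),np.degrees(np.arctan2(s['eef_rot'][1][0],s['eef_rot'][0][0])))
R=np.array(s['eef_rot'])
def loc(w): return np.round((np.c_[w[:,:2],np.zeros(len(w))]-np.r_[s['position'][:2],0])@R,1)[:,:2]
for th,z in [('tray_long',22),('furniture_long',s['position'][2]+11)]:
    for q in finder.regions_of(th,'wrist')[:2]:
        c=max(cv2.findContours(q['region'].astype(np.uint8),0,1)[0],key=len)[:,0]
        L=loc(onz(m,c,z,True))
        print(th,round(q['score'],2),rect_at(m,q['region'],z,True),'tool-frame min/max',L.min(0),L.max(0))
E
python3 t.py
```

```text
[ 533.2 -202.6  103.6] -5.691438722579223
tray_long 0.97 [ 566.5 -204.9  158.4  123.7   -5.8] tool-frame min/max [-45.8 -62.9] [112.6  60.9]
furniture_long 0.69 [ 554.8 -205.6  141.7   41.4   -5.3] tool-frame min/max [-49.1 -20. ] [92.7 22. ]
```

Call:
step_arm --motion '[0.0045, 0.0065, 0, 0, 0, 0, 0.025, 0, 0, 0, 0.03, 0, 0, 0, 0.02, 0, 0, 0, 0.01, 0, 0, 0, 0.003, 0, 0, 0, 0, 0, 0, 0, 0, 0]'

```text
t: 32.52
position: [538.2, -212.9, 18.6]
eef_rot: [[0.995, -0.104, 0.002], [-0.104, -0.995, -0.001], [0.002, 0.001, -1.0]]
contact_force: [0.7, 0.2, -0.6]
opening: 41.1
gripper_force: 30.8
```

Call:
step_arm --motion '[0, 0, 0.002, 0, 0, 0, 0, 0, 0, 0, 0, 0]'

```text
t: 32.77
position: [538.1, -212.3, 16.4]
eef_rot: [[0.995, -0.103, 0.002], [-0.103, -0.995, -0.001], [0.002, 0.001, -1.0]]
contact_force: [0.6, 0.8, -0.3]
opening: 41.1
gripper_force: 30.8
```

Call:
step_arm --motion '[0, 0, 0.002, 0, 0, 0, 0, 0, 0, 0, 0, 0]'

```text
t: 33.02
position: [537.3, -211.8, 13.3]
eef_rot: [[0.995, -0.103, -0.0], [-0.103, -0.995, 0.0], [-0.0, -0.0, -1.0]]
contact_force: [0.1, 0.3, -1.0]
opening: 40.9
gripper_force: 30.8
```

Call:
step_arm --motion '[0, 0, 0.001, 0, 0, 0, 0, 0, 0, 0, 0, 0]'

```text
t: 33.27
position: [537.4, -211.9, 12.3]
eef_rot: [[0.995, -0.103, 0.0], [-0.103, -0.995, -0.0], [0.0, 0.0, -1.0]]
contact_force: [0.3, 0.7, -0.3]
opening: 40.9
gripper_force: 30.9
```

Call:
step_arm --motion '[0, -0.002, 0.001, 0, 0, 0, 0.001, 0, 0, 0, 0, 0, 0, 0, 0, 0]'

```text
t: 33.6
position: [538.1, -211.0, 12.3]
eef_rot: [[0.995, -0.103, 0.001], [-0.103, -0.995, -0.002], [0.001, 0.002, -1.0]]
contact_force: [-7.3, -0.3, 15.2]
opening: 41.0
gripper_force: 32.4
```

Call:
step_arm --motion '[0, 0, 0.001, 0, 0, 0, 0, 0, 0, 0, 0, 0]'

```text
t: 33.85
position: [538.1, -211.0, 12.2]
eef_rot: [[0.995, -0.103, 0.001], [-0.103, -0.995, -0.002], [0.001, 0.002, -1.0]]
contact_force: [-11.6, 1.2, 23.1]
opening: 41.2
gripper_force: 33.3
```

Call:
step_arm --motion '[0, 0, 0.001, 0, 0, 0, 0, 0, 0, 0, 0, 0]'

```text
t: 34.1
position: [538.1, -211.0, 12.2]
eef_rot: [[0.995, -0.103, 0.001], [-0.103, -0.995, -0.002], [0.001, 0.002, -1.0]]
contact_force: [-16.0, 2.5, 32.6]
opening: 41.0
gripper_force: 34.2
```

Call:
step_arm --motion '[0, 0, -0.003, 0, 0, 0, 0, 0]'

```text
t: 34.27
position: [538.2, -210.3, 12.4]
eef_rot: [[0.995, -0.103, 0.002], [-0.103, -0.995, -0.001], [0.002, 0.001, -1.0]]
contact_force: [-0.0, -1.3, -1.0]
opening: 40.8
gripper_force: 30.8
```

Call:
step_arm --motion '[0, 0, 0, 0, 0, 0, 0, 0, 0, 0, 0, 0, 0, 0, -0.01, 0, 0, 0, -0.02, 0, 0, 0, -0.03, 0, 0, 0, -0.03, 0, 0, 0, -0.03, 0]' --gripper 0.25

```text
t: 34.93
position: [537.2, -209.7, 132.8]
eef_rot: [[0.995, -0.103, -0.001], [-0.103, -0.995, 0.0], [-0.001, -0.0, -1.0]]
contact_force: [0.1, -0.8, 0.6]
opening: 53.5
gripper_force: 0.0
```

Call:
step_arm --motion '[0, 0, -0.03, 0, 0, 0, -0.03, 0, 0, 0, -0.02, 0, 0, 0, 0, 0, 0, 0, 0, 0]'

```text
t: 35.35
position: [538.5, -210.4, 213.7]
eef_rot: [[0.995, -0.103, 0.004], [-0.103, -0.995, -0.002], [0.004, 0.001, -1.0]]
contact_force: [0.2, 0.4, -0.8]
opening: 53.3
gripper_force: 0.0
```

```bash
cat > e.py <<'E'
from h import *
s=arm.sense();m=imaging.camera_model('wrist');imaging.capture('wrist')
print(s['t'],s['position'],s['contact_force'])
for th,z in [('tray_long',22),('furniture_long',20.5)]:
    for q in finder.regions_of(th,'wrist')[:1]: print(th,round(q['score'],2),rect_at(m,q['region'],z,True))
mt=imaging.camera_model('top');ms=imaging.camera_model('scene');imaging.capture('top');imaging.capture('scene')
for th,z in [('fist_right',27),('fist_left',27),('furniture_short',20.5),('furniture_long',20.5)]:
    for n,mm in [('top',mt),('scene',ms)]:
        for q in finder.regions_of(th,n)[:2]: print(th,n,round(q['score'],2),np.round(q['position']),rect_at(mm,q['region'],z))
E
python3 e.py
```

```text
35.35 [ 538.54128366 -210.35743011  213.72556597] [ 0.20097437  0.40646961 -0.80913633]
tray_long 0.73 [ 535.  -202.   222.4  123.4   -6. ]
furniture_long 0.74 [ 536.2 -210.2  188.6   43.5   -5.5]
fist_right top 0.7 [328. 165.] [605.5  -5.1  57.8  28.5  -1.2]
fist_right scene 0.73 [333. 241.] [613.   -8.6  77.   44.3   1.5]
fist_left scene 0.66 [415. 171.] [472.6 367.2  69.2  47.    2.5]
fist_left scene 0.56 [258. 250.] [ 543.8 -210.9  197.9   44.    -5.3]
furniture_short top 0.82 [256. 204.] [521.9 178.4 145.7  43.5  -2.1]
furniture_short top 0.25 [327. 186.] [574.9  -5.7 170.2 109.    2.5]
furniture_short scene 0.57 [376. 203.] [525.3 175.  156.4  51.1  -2. ]
furniture_long top 0.58 [409. 218.] [ 482.3 -212.9   87.3   31.5  -11.9]
furniture_long scene 0.91 [257. 250.] [ 540.3 -210.5  198.3   44.7   -4.8]
```

```bash
python3 -c "
from workcell import workorder
print(workorder.sign_off())"
```

```text
the job is handed in; nothing more can be done
None
```

Both pointing-hand blocks and both pieces of furniture were set down in their own trays and the job was handed in at about 35 s; no verdict came back, and I checked the long bar only by the networks' measurements because my picture views were used up.

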